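# Make up the blood-collection tray

### The arm

A 6-joint arm with a two-finger parallel gripper is mounted at the origin on the work surface. World frame = base frame: x ahead of the robot, y to its left, z up, the work surface at z = 0. Lengths are in m, angles in rad, forces in N, time in s.
With the tool pointing down it reaches from about 0.225 to 0.725 m from the base axis. Payload 3.1 kg.
Tool frame: the origin (TCP) lies midway between the tips of the shut fingers; the grasp point (between the pads) lies 19 mm behind it (robot.hold_point_z is the distance from the TCP to the grasp point, in m); z points along the fingers, y is the line along which they close (so a half turn about z gives the same grasp; the last joint's range is limited). The gripper opens to 85 mm and grips with 20 to 120 N. Pads are 22 mm wide; open, the fingers measure 114 mm over their backs; the gripper's body (76 mm by 85 mm) begins 54 mm behind the grasp point. The pads swing forward as they close: fully open they stand 13 mm farther back than shut.
Start: joints at [1.12, 0.048, 0.099, 1.622, 0, 1.443], TCP at [0.167, 0.498, 0.231] pointing down, gripper open.
Joint ranges: [-2.91, 2.91], [-0.99, 1.94], [-1.21, 1.42], [-2.12, 2.29], [-1.49, 1.47], [-3.14, 3.14]. Speed limits (rad/s): [2.79, 2.79, 3.14, 3.14, 3.14, 3.14].

### API

Orientations are given as a unit quaternion [w, x, y, z].
In Python, from bench import robot, optics, spotter gives the robot as it stands.
- The arm moves only by the tool servo_tool, never from a script. Its arguments are lists of equal length, an entry for each row: "dp": the shift along the tool's x, y, z in cm, a list of three; "spin": the turn about the tool's z in degrees; "gripper": the finger opening in cm, from 0 to 8.54. A call has 1 to 5 rows; each row is the pose to reach, as a shift and turn from the pose commanded when the call began, along the tool's axes at that moment; what a row does not reach only later rows make up. A row lasts 1/10 s, in which the tool goes at most 50 mm and 8.59 degrees, less where a joint would pass 70% of its speed; a pose out of reach is approached as far as the arm can. A call with a gripper value outside its range is refused whole. The fingers move at their own pace and stop on an object; "grip_force" is the grip in N (left out, the last holds). Time passes only in rows, so rows that repeat a pose let the fingers close. It gives the time, the measured TCP pose, the force, the opening and the grip force at its end, in the units of the state.
- robot.get_obs(): the state, without advancing time (a new reading comes with each control period).
- optics.camera(name): name is "scene" or "top" or "wrist"; returns a dict with "pixels" (480x640x3 uint8, red, green, blue), "K" (3x3 intrinsics, pixels), "dist_coeffs" ([k1, k2, p1, p2, k3] as OpenCV has them; the pictures are not rectified), "extrinsics" (4x4, takes a point from world to camera coordinates); the wrist camera has in their place "tool_from_camera" (4x4, takes a point from camera to tool coordinates, whose origin is the TCP and whose axes are the flange's). Camera axes: x right, y down, z forward; pixel columns grow to the right and rows downward; lengths in m; the calibration is good to about 2 mm. A picture is of the moment at which its call begins: read the wrist's pose just before it. There is no depth.
- robot.sign_off(): hands the job in; it is judged then, once.
Trained networks look in the newest picture that a camera, given by its name, has taken for a name from the list of things; names that differ only in an ending like _2 or _b are one class to them, and where a whole thing is asked for, a point or a joint stands for the part that bears it (a point fixed in the world has none). Each returns a list of dicts, best first, with "conf" (0 to 1); they miss things now and then, are a little off and sometimes report something else, mostly with a low value. They report only what shows in the picture. A call takes as long as a camera call. They do not tell look-alikes from the thing itself.
- spotter.regions_of(camera, label): "region" (480x640 bool, what is visible of it) and "rect" ([left, top, right, bottom] in pixels, round what is visible of it).
The state is a dict: "clock": time; "joint_pos": joint angles; "dq": joint speeds; "joint_efforts": joint torques, N m; "eef_pos": TCP position; "eef_rot": TCP orientation; "contact_force": force on the tool from outside, world axes, zero at the start; "ft_torque": the same for the moment, N m; "grip_width": opening from 0.0 (shut) to 1.0 (fully open); "grip_force": force on a finger pad.
Only numpy, scipy, OpenCV 4.12 (cv2) and the standard library are available. Lean on these libraries where they do the work, as an engineer would, in place of code of your own. Each camera call takes 0.05 s, during which the arm holds its last target. There are 200 camera calls.

### The job

Make up the blood-collection tray for the ward round: stand the sharps pot, the pump bottle of hand rub, the rack of capped tubes and the carton of swabs upright in it, each right down on the floor of the compartment made for it (pot in the wide round well, bottle in the smaller round well, rack in the oblong pocket, carton in the square one). Set them down rather than dropping them and knock none of the racks, bottles, pot or carton over. Leave the empty rack and the screw-capped refill bottle standing where they are.

Things in the scene. Friction and masses are not known exactly. Their poses are not given: they have to be found in the camera images.
- sharps_pot: The small yellow sharps pot: a round tapered tub 55 mm across the foot, with a straight-sided round lid 60 mm across between 64 and 90 mm height; 93 mm high in all with the red flap on its flat top, beside a dark round deposit opening. Standing loose. Origin at the centre of the underside, z up. About 70 to 120 g.
- pump_bottle: The pump bottle of hand rub: a round white bottle 40 mm across, straight-sided up to 90 mm, then a shoulder and a slim push-pump (collar 20 mm across, flat head 30 x 11 mm pointing along x, from -11 to +19 mm) reaching to 123 mm. Standing loose. Origin at the centre of the underside, z up. About 100 to 170 g.
- tube_rack: The small teal rack full of tubes: 68 x 38 mm, 60 mm high, eight tubes (two rows of four) fixed in it, purple caps reaching to 84 mm; it moves as one piece. Open-sided: foot plate, middle plate (28 to 32 mm high) and top plate (55 to 60 mm), all 38 mm wide; grip across these. Loose. Origin at the underside's centre; x along its length, y across, z up. About 105 to 180 g.
- swab_carton: The carton of swab sachets: an upright white carton 56 x 56 mm and 80 mm high with a blue band, sachets showing 2 mm proud in the opening in its top. Standing loose. Origin at the centre of the underside; sides along x and y, z up. About 80 to 145 g.
- empty_rack: Look-alike, to be left: the same teal rack, 68 x 38 x 60 mm, with no tubes in it (eight dark holes seen from above). Standing loose. Origin at the centre of the underside; x along its length, z up.
- refill_bottle: Look-alike, to be left: the refill bottle, the same white bottle 40 mm across but closed by a broad ribbed screw cap 33 mm across in place of a pump; 118 mm high. Standing loose. Origin at the centre of the underside, z up.
- pot_bay: The compartment for the sharps pot: the wide round well, 80 mm across. One of four fixed grey inserts, 100 x 100 x 24 mm, filling the beige blood-collection tray two by two in varying order (tray 216 mm square, rim 30 mm high). Origin at the underside's centre, 5 mm above the bench; z up, sides along x and y. Straight walls, floor 4 mm above the origin.
- bottle_bay: The compartment for the pump bottle: the smaller round well, 58 mm across. One of four fixed grey inserts, 100 x 100 x 24 mm, filling the beige blood-collection tray two by two in varying order (tray 216 mm square, rim 30 mm high). Origin at the underside's centre, 5 mm above the bench; z up, sides along x and y. Straight walls, floor 4 mm above the origin.
- rack_bay: The compartment for the tube rack: the oblong pocket, 86 mm along the insert's x by 56 mm along its y. One of four fixed grey inserts, 100 x 100 x 24 mm, filling the beige blood-collection tray two by two in varying order (tray 216 mm square, rim 30 mm high). Origin at the underside's centre, 5 mm above the bench; z up, sides along x and y. Straight walls, floor 4 mm above the origin.
- carton_bay: The compartment for the carton: the square pocket, 74 x 74 mm. One of four fixed grey inserts, 100 x 100 x 24 mm, filling the beige blood-collection tray two by two in varying order (tray 216 mm square, rim 30 mm high). Origin at the underside's centre, 5 mm above the bench; z up, sides along x and y. Straight walls, floor 4 mm above the origin.
Not all that is in view belongs to the job. Leave any green or red look-alike of the empty_rack alone.

How it is judged:
At the end, for the whole second after the job is handed in: Pot, pump bottle, tube rack and carton each stand upright (within 0.1 rad), at rest, on the floor of their own compartment: origin within 14 mm of the insert's centre from above and under 10 mm above its underside. Empty rack and refill bottle still stand within 30 mm of their starts (horizontal distance between sharps_pot and pot_bay below 0.014 m and z of sharps_pot in the frame of pot_bay below 0.01 m and angle between each of sharps_pot, pump_bottle, tube_rack, swab_carton's own z axis and vertical below 0.1 rad and linear speed of each of sharps_pot, pump_bottle, tube_rack, swab_carton below 0.02 m/s and horizontal distance between pump_bottle and bottle_bay below 0.014 m and z of pump_bottle in the frame of bottle_bay below 0.01 m and horizontal distance between tube_rack and rack_bay below 0.014 m and z of tube_rack in the frame of rack_bay below 0.01 m and horizontal distance between swab_carton and carton_bay below 0.014 m and z of swab_carton in the frame of carton_bay below 0.01 m and distance of each of empty_rack, refill_bottle from where it was at the start of the episode below 0.03 m and angle between each of empty_rack, refill_bottle's own z axis and vertical below 0.15 rad); the robot touches nothing.
It fails at once if a rack, bottle, pot or carton is knocked over (tilted more than 40 degrees) (angle between any of sharps_pot, pump_bottle, tube_rack, swab_carton, empty_rack, refill_bottle's own z axis and vertical above 0.7 rad).
It fails at once if one of the four things is dropped (falls free of the fingers faster than 0.8 m/s, a drop of over 30 mm) ((linear speed of sharps_pot above 0.8 m/s and contact force between the fingers and sharps_pot below 0.01 N) or (linear speed of pump_bottle above 0.8 m/s and contact force between the fingers and pump_bottle below 0.01 N) or (linear speed of tube_rack above 0.8 m/s and contact force between the fingers and tube_rack below 0.01 N) or (linear speed of swab_carton above 0.8 m/s and contact force between the fingers and swab_carton below 0.01 N)).
It fails at once if the empty rack or the refill bottle is shifted more than 30 mm (distance of any of empty_rack, refill_bottle from where it was at the start of the episode above 0.03 m).
It also fails if it takes over 109 s, if anything falls off the work surface, if the arm or the gripper's body presses on something with over 40 N, if the wrist force passes 120 N, or if a joint passes its speed limit or range.

## Working session

There is one attempt and no reset: what is moved stays moved. The work goes in short steps, Python scripts to look and compute and a tool call to move; the robot and the scene stay as the last step left them, time stands still between calls to the robot, and variables do not carry over. Pictures are saved under pics/ and viewed, at most 14 in all, crops included, and the job is handed in when it is done.

Besides the shell and the picture viewer there is one more tool, called after "Call:" by a JSON object that holds its "api" and its "payload", one argument or row to a line. servo_tool: Moves the arm, as the interface text tells. Its arguments: {"type":"object","properties":{"dp":{"type":"array","items":{"type":"array","items":{"type":"number"}}},"spin":{"type":"array","items":{"type":"number"}},"gripper":{"type":"array","items":{"type":"number"}},"grip_force":{"type":"number"}},"required":["dp","spin","gripper"]}

```bash
mkdir -p pics; python3 - <<'E'
from bench import robot, optics, spotter
import cv2,numpy as np,pickle
print(robot.get_obs())
D={}
for c in ["top","scene"]:
    im=optics.camera(c); cv2.imwrite(f"pics/{c}0.png",im["pixels"][:,:,::-1])
    print(c,im["K"],im["dist_coeffs"],im["extrinsics"])
    for l in ["sharps_pot","pump_bottle","tube_rack","swab_carton","empty_rack","refill_bottle","pot_bay","bottle_bay","rack_bay","carton_bay"]:
        r=spotter.regions_of(c,l); D[c,l]=r
        print(l,[(round(x["conf"],2),list(map(int,x["rect"]))) for x in r[:4]])
    D[c]=im
pickle.dump(D,open("d0.pkl","wb"))
print(robot.get_obs()["clock"])
E
```

```text
{'clock': 0.0, 'joint_pos': array([1.12018974e+00, 4.87145007e-02, 9.75546898e-02, 1.62196890e+00,
       2.13298199e-05, 1.44300635e+00]), 'dq': array([-0.00101921, -0.00015639, -0.00114609,  0.00134896,  0.00120032,
       -0.00095185]), 'joint_efforts': array([-1.93750027e-03, -3.38785243e+01,  3.20013034e+01,  2.05041119e-02,
       -3.07875871e-04, -5.01164422e-06]), 'eef_pos': array([0.16628224, 0.49732582, 0.23011436]), 'eef_rot': array([-3.42801804e-04,  1.60708267e-01,  9.87001263e-01, -1.11472393e-03]), 'contact_force': array([-0.12702133, -0.02056337, -0.1803323 ]), 'ft_torque': array([-0.00032919,  0.02029512,  0.04801354]), 'grip_force': 0.0, 'grip_width': 1.0030250669444845}
top [[530.6120611    0.         313.09637881]
 [  0.         530.6120611  243.56489826]
 [  0.           0.           1.        ]] [-0.09040425  0.          0.          0.          0.        ] [[-1.22248254e-02 -9.99925145e-01  5.07975361e-04 -6.51532862e-02]
 [-9.97781045e-01  1.21653577e-02 -6.54598406e-02  5.20420671e-01]
 [ 6.54487609e-02 -1.30708331e-03 -9.97855075e-01  1.12842971e+00]
 [ 0.000
[... 811 characters left out ...]
98302912  0.01945391  0.16627945]
 [ 0.63960978  0.1336694  -0.75698866 -0.28395665]
 [-0.74674229 -0.1256433  -0.65313836  1.48971121]
 [ 0.          0.          0.          1.        ]]
sharps_pot [(0.65, [171, 219, 203, 271])]
pump_bottle [(0.95, [242, 262, 266, 313])]
tube_rack [(0.98, [288, 237, 308, 289])]
swab_carton [(0.93, [229, 229, 262, 279])]
empty_rack [(0.88, [117, 183, 152, 220]), (0.75, [158, 194, 192, 226]), (0.67, [187, 167, 218, 207])]
refill_bottle [(0.62, [172, 221, 203, 270]), (0.59, [218, 179, 238, 231])]
pot_bay [(0.76, [401, 231, 457, 273])]
bottle_bay [(0.84, [445, 246, 505, 290])]
rack_bay [(0.97, [433, 273, 492, 322])]
carton_bay [(0.98, [383, 256, 446, 304])]
1.1
```

View pics/top0.png

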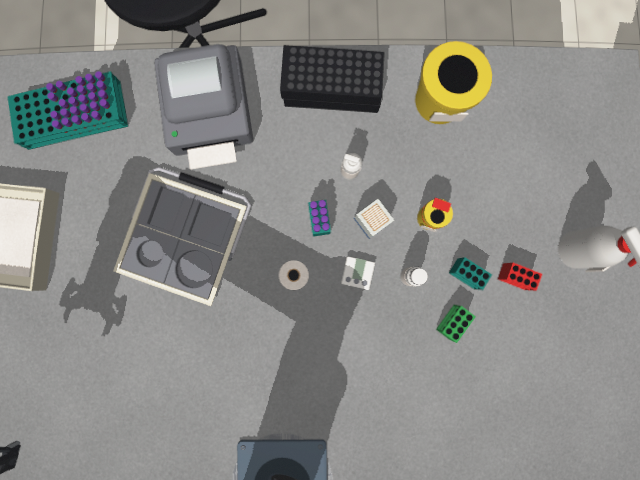

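View pics/scene0.png

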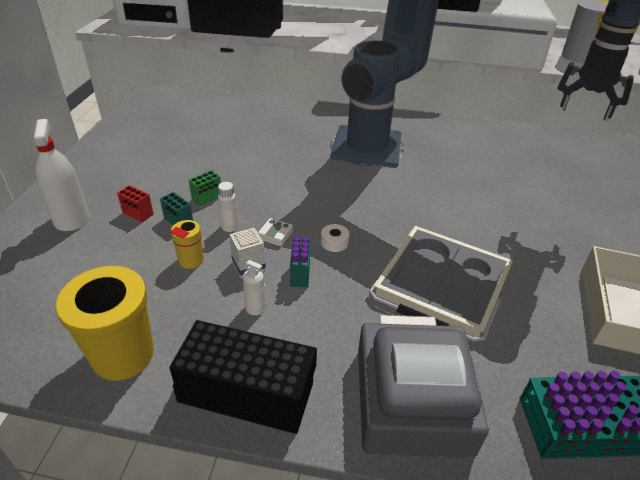

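Top view: the tray is at about (183,238) with the rack pocket at (172,205), square pocket (210,220), small well (149,252) and wide well (194,268). The tube rack is at (319,217), carton (374,217), pump bottle (351,165) and pot (436,213). The empty rack (470,273) and refill bottle (415,276) are to be left. The scene view agrees.

```bash
cat > h.py <<'E'
import numpy as np,cv2
from scipy.optimize import minimize
def circ(r,z,n=24):
    a=np.linspace(0,2*np.pi,n,endpoint=False); return np.c_[r*np.cos(a),r*np.sin(a),np.full(n,z)]
def box(a,b,z0,z1): return np.array([[x,y,z] for x in(-a/2,a/2) for y in(-b/2,b/2) for z in(z0,z1)])
M={"sharps_pot":[np.r_[circ(.0275,0),circ(.03,.064),circ(.03,.09)]],
"pump_bottle":[np.r_[circ(.02,0),circ(.02,.09),circ(.01,.1)],np.r_[circ(.01,.09),circ(.006,.12)],box(.03,.011,.112,.123)+[.004,0,0]],
"tube_rack":[box(.068,.038,0,.06),box(.064,.032,.06,.084)],
"swab_carton":[box(.056,.056,0,.08)],
"refill_bottle":[np.r_[circ(.02,0),circ(.02,.09)],np.r_[circ(.0165,.09),circ(.0165,.118)]],
"empty_rack":[box(.068,.038,0,.06)],
"tray":[box(.2,.2,.029,.029)]}
def proj(P,im,E=None):
    E=im["extrinsics"] if E is None else E
    r,_=cv2.Rodrigues(E[:3,:3]); p,_=cv2.projectPoints(np.asarray(P,float).reshape(-1,3),r,E[:3,3],im["K"],im["dist_coeffs"]); return p[:,0]
def mask(parts,pose,im,E=None,s=4):
    x,y,t=pose;c,sn=np.cos(t),np.sin(t);R=np.array([[c,-sn,0],[sn,c,0],[0,0,1]])
    m=np.zeros((480,640),np.uint8)
    for P in parts:
        h=cv2.convexHull((proj(P@R.T+[x,y,0],im,E)).astype(np.float32))
        cv2.fillConvexPoly(m,np.round(h*16).astype(np.int32),1,shift=4)
    return m>0
def fit(name,views,p0,yaws):
    """views: list of (region,im,E)"""
    def cost(p):
        c=0
        for g,im,E in views:
            a=cv2.GaussianBlur(mask(M[name],p,im,E).astype(np.float32),(0,0),1.0);b=cv2.GaussianBlur(g.astype(np.float32),(0,0),1.0)
            c+=((a-b)**2).sum()/g.sum()
        return c
    best=None
    for t in yaws:
        s=np.array([[0,0,0],[.012,0,0],[0,.012,0],[0,0,.3]])+[p0[0],p0[1],t]
        r=minimize(cost,s[0],method="Nelder-Mead",options=dict(initial_simplex=s,xatol=2e-4,fatol=1e-4,maxiter=200))
        if best is None or r.fun<best.fun: best=r
    return best.x,best.fun
def backproj(uv,z,im,E=None):
    E=im["extrinsics"] if E is None else E
    d=np.append(cv2.undistortPoints(np.array([[uv]],float),im["K"],im["dist_coeffs"])[0,0],1)
    d=E[:3,:3].T@d; o=-E[:3,:3].T@E[:3,3]; return o+d*(z-o[2])/d[2]
E
python3 - <<'E'
import pickle;from h import *
D=pickle.load(open("d0.pkl","rb"))
def near(c,l,uv):
    for r in D[c,l]:
        a=r["rect"]
        if abs((a[0]+a[2])/2-uv[0])<15 and abs((a[1]+a[3])/2-uv[1])<15: return r["region"]
T=D["top"];S=D["scene"]
spec={"sharps_pot":((434,213),(187,245)),"pump_bottle":((351,166),(254,287)),"tube_rack":((319,218),(298,263)),"swab_carton":((374,218),(245,254)),"refill_bottle":((413,276),(228,205)),"empty_rack":((470,274),(175,210))}
for n,(a,b) in spec.items():
    p0=backproj(a,.05,T)
    for tag,v in (("both",1),("top",2),("scene",3)):
        vs=[]
        g=near("top",n,a); h=near("scene",n,b)
        if g is not None and v!=3: vs.append((g,T,None))
        if h is not None and v!=2: vs.append((h,S,None))
        if not vs: continue
        ya=[0] if n in("sharps_pot","refill_bottle") else ([0,.8] if n=="swab_carton" else [0,.8,1.6,2.4,-.8] + ([3.1,-1.6] if n=="pump_bottle" else []))
        x,f=fit(n,vs,p0,ya); print(n,tag,x.round(4),round(f,3))
for c,im in (("top",T),("scene",S)):
    g=np.zeros((480,640),bool)
    for b in("pot_bay","bottle_bay","rack_bay","carton_bay"):
        r=D[c,b][0]["region"]; g|=r; M["b"]=[box(.1,.1,.029,.029)]
        u=np.argwhere(r).mean(0)[::-1]; print(c,b,backproj(u,.029,im).round(4), fit("b",[(r,im,None)],backproj(u,.029,im),[0,.3,-.3])[0].round(4))
    g=cv2.morphologyEx(g.astype(np.uint8),cv2.MORPH_CLOSE,np.ones((7,7)))>0
    u=np.argwhere(g).mean(0)[::-1]
    print("tray",c,fit("tray",[(g,im,None)],backproj(u,.029,im),[0,.3,-.3]))
E
```

```text
sharps_pot both [ 0.5755 -0.3282  0.0425] 0.045
sharps_pot top [ 0.5757 -0.3273  0.2427] 0.01
sharps_pot scene [ 0.5743 -0.3288  0.2674] 0.028
pump_bottle both [ 0.6809 -0.1545  1.1111] 0.167
pump_bottle top [ 0.6815 -0.1524  2.3751] 0.119
pump_bottle scene [ 0.6813 -0.1544  0.9756] 0.02
tube_rack both [ 0.5728 -0.0859  0.1827] 0.102
tube_rack top [ 0.5725 -0.086   3.2697] 0.049
tube_rack scene [ 0.5722 -0.0864  0.1583] 0.043
swab_carton both [ 0.5678 -0.2003  0.5949] 0.188
swab_carton top [ 0.5686 -0.1986  0.6229] 0.025
swab_carton scene [ 0.5626 -0.2029  0.5875] 0.138
refill_bottle both [ 0.4467 -0.2805  0.0031] 0.031
refill_bottle top [ 0.4466 -0.2796  0.1566] 0.013
refill_bottle scene [ 0.4462 -0.2809 -0.0944] 0.013
empty_rack both [ 0.4491 -0.4076 -2.1499] 0.17
empty_rack top [ 0.4509 -0.4058  1.0031] 0.033
empty_rack scene [ 0.4451 -0.4108  1.0333] 0.119
top pot_bay [0.4678 0.1846 0.029 ] [ 0.4675  0.1853 -0.3314]
top bottle_bay [0.5026 0.2798 0.029 ] [ 0.5032  0.28   -0.34  ]
top rack_bay [0.5985 0.2462 0.029 ] [ 0.5984  0.2461 -0.3426]
top carton_bay [0.5643 0.1498 0.029 ] [ 0.5645  0.1495 -0.3428]
tray top (array([ 0.5333134 ,  0.21558936, -0.34336972]), np.float64(0.0017711444086559304))
scene pot_bay [0.4729 0.1847 0.029 ] [ 0.4706  0.1841 -0.3363]
scene bottle_bay [0.5069 0.2799 0.029 ] [ 0.5047  0.2791 -0.346 ]
scene rack_bay [0.6029 0.2457 0.029 ] [ 0.5998  0.246  -0.3484]
scene carton_bay [0.5678 0.1513 0.029 ] [ 0.5648  0.1509 -0.3278]
tray scene (array([ 0.53492391,  0.21508506, -0.35236803]), np.float64(0.00290112287148662))
```

```bash
cat >> h.py <<'E'
def rotm(q):
    from scipy.spatial.transform import Rotation as R
    return R.from_quat([q[1],q[2],q[3],q[0]]).as_matrix()
def mv(o,xyz,yaw=None):
    """yaw = world angle of tool x (deg). prints dp cm / spin deg"""
    R=rotm(o["eef_rot"]); d=R.T@(np.array(xyz)-o["eef_pos"])*100
    cur=np.degrees(np.arctan2(R[1,0],R[0,0])); s=0 if yaw is None else -((yaw-cur+180)%360-180)
    print("dp",d.round(2),"spin",round(s,1),"yaw",round(cur,1),"tilt",np.degrees(np.arccos(-R[2,2])).round(2),"pos",o["eef_pos"].round(4),"t",o["clock"],"w",round(o["grip_width"],3))
def snap(o,optics,name="wrist"):
    im=optics.camera(name)
    T=np.eye(4);T[:3,:3]=rotm(o["eef_rot"]);T[:3,3]=o["eef_pos"]
    if name=="wrist": im["extrinsics"]=np.linalg.inv(T@im["tool_from_camera"])
    return im
E
python3 - <<'E'
from bench import robot
from h import *
im=cv2.imread("pics/top0.png")
cv2.imwrite("pics/c1.png",np.hstack([cv2.resize(im[165:305,110:250],None,fx=4,fy=4,interpolation=cv2.INTER_CUBIC)]))
mv(robot.get_obs(),[.5725,-.086,.2],189.5)
E
```

```text
dp [-57.02 -42.5    3.13] spin -28.0 yaw 161.5 tilt 0.0 pos [0.1666 0.4979 0.2313] t 1.1 w 0.998
```

View pics/c1.png

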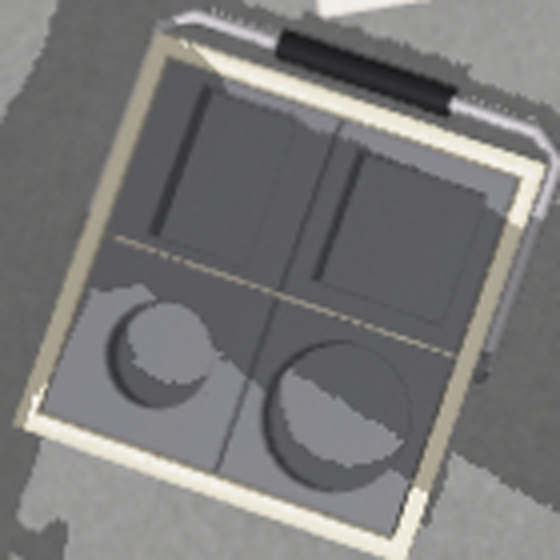

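The crop shows the rack pocket at upper left, its long edge running (210,90)–(155,235), so its long axis lies along the tray's x (yaw about −19.7°). The square pocket is at (405,240), the small well at (160,355) and the wide well at (340,415).

Call:
{"api": "servo_tool", "payload": {
  "dp": [
    [-57, -42.5, 3.1],
    [-57, -42.5, 3.1],
    [-57, -42.5, 3.1],
    [-57, -42.5, 3.1],
    [-57, -42.5, 3.1]
  ],
  "spin": [-28, -28, -28, -28, -28],
  "gripper": [6.5, 6.5, 6.5, 6.5, 6.5],
  "grip_force": 40
}}

```text
clock: 1.6
eef_pos: [0.3015, 0.3044, 0.2214]
eef_rot: [0.0, -0.084, 0.996, 0.0]
contact_force: [1.4, 0.3, 0.7]
grip_width: 0.762
grip_force: 0.0
```

```bash
python3 - <<'E'
from bench import robot
from h import *
mv(robot.get_obs(),[.5725,-.086,.2],189.5)
E
```

```text
dp [-20.17 -43.04   2.14] spin 0.2 yaw -170.3 tilt 0.06 pos [0.3015 0.3044 0.2214] t 1.6 w 0.762
```

Call:
{"api": "servo_tool", "payload": {
  "dp": [
    [-19.6, -41.8, 2.1],
    [-19.6, -41.8, 2.1],
    [-19.6, -41.8, 2.1],
    [-19.6, -41.8, 2.1],
    [-19.6, -41.8, 2.1]
  ],
  "spin": [0, 0, 0, 0, 0],
  "gripper": [6.5, 6.5, 6.5, 6.5, 6.5]
}}

```text
clock: 2.1
eef_pos: [0.4436, 0.0984, 0.2102]
eef_rot: [0.001, -0.083, 0.997, 0.0]
contact_force: [0.8, 0.7, -0.1]
grip_width: 0.762
grip_force: 0.0
```

```bash
python3 - <<'E'
from bench import robot
from h import *
mv(robot.get_obs(),[.5725,-.086,.2],189.5)
E
```

```text
dp [ -9.67 -20.31   1.03] spin -0.0 yaw -170.5 tilt 0.07 pos [0.4436 0.0984 0.2102] t 2.1 w 0.762
```

Call:
{"api": "servo_tool", "payload": {
  "dp": [
    [-9.1, -19.2, 1.0],
    [-9.1, -19.2, 1.0],
    [-9.1, -19.2, 1.0],
    [-9.1, -19.2, 1.0],
    [-9.1, -19.2, 1.0]
  ],
  "spin": [0, 0, 0, 0, 0],
  "gripper": [6.5, 6.5, 6.5, 6.5, 6.5]
}}

```text
clock: 2.6
eef_pos: [0.5659, -0.0785, 0.1983]
eef_rot: [-0.0, -0.08, 0.997, -0.001]
contact_force: [-0.3, -0.4, 0.1]
grip_width: 0.761
grip_force: 0.0
```

```bash
cat > look.py <<'E'
import sys
from bench import robot,optics,spotter
from h import *
n=sys.argv[1]; x,y,t=map(float,sys.argv[2:5]); z=float(sys.argv[5]); yawoff=float(sys.argv[6])
o=robot.get_obs(); im=snap(o,optics)
g=im["pixels"][:,:,::-1].copy()
best=None
for r in spotter.regions_of("wrist",n)[:4]:
    p,f=fit(n,[(r["region"],im,None)],[x,y],[t]); print(round(r["conf"],2),list(map(int,r["rect"])),p.round(4),round(f,3))
    if best is None or np.hypot(*(p[:2]-[x,y]))<np.hypot(*(best[:2]-[x,y])): best=p
cs,_=cv2.findContours(mask(M[n],best if best is not None else (x,y,t),im).astype(np.uint8),0,1); cv2.drawContours(g,cs,-1,(0,255,255),1)
if len(sys.argv)>7: cv2.imwrite("pics/"+sys.argv[7],g)
mv(o,[best[0],best[1],z],np.degrees(best[2])+yawoff)
E
python3 look.py tube_rack .5725 -.086 .17 .028 180 w1.png
```

```text
0.91 [291, 180, 335, 278] [ 0.5713 -0.087   0.1311] 0.022
dp [-0.41 -0.91 17.03] spin 1.7 yaw -170.8 tilt 0.09 pos [ 0.5659 -0.0785  0.1983] t 2.6 w 0.761
```

View pics/w1.png

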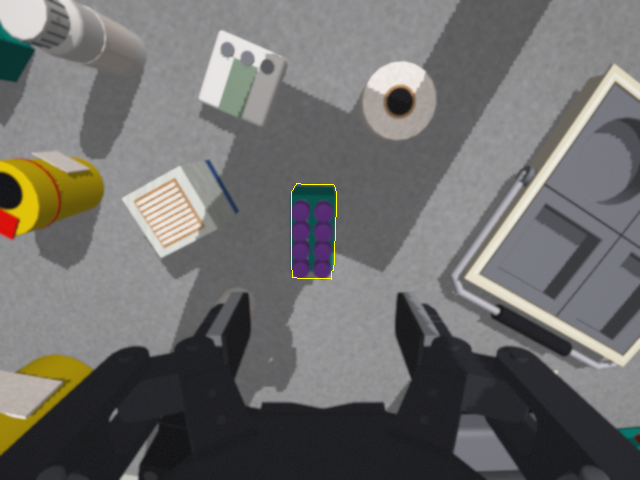

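```bash
python3 - <<'E'
from bench import robot
from h import *
mv(robot.get_obs(),[.5713,-.087,.028],188.2)
E
```

```text
dp [-0.52 -1.23 17.08] spin 1.1 yaw -170.7 tilt 0.1 pos [ 0.5645 -0.0757  0.1988] t 2.7 w 0.762
```

Call:
{"api": "servo_tool", "payload": {
  "dp": [
    [-0.5, -1.2, 4],
    [-0.5, -1.2, 8],
    [-0.5, -1.2, 11],
    [-0.5, -1.2, 11],
    [-0.5, -1.2, 11]
  ],
  "spin": [1, 1, 1, 1, 1],
  "gripper": [6.5, 6.5, 6.5, 6.5, 6.5]
}}

```text
clock: 3.2
eef_pos: [0.5703, -0.0836, 0.0904]
eef_rot: [-0.0, -0.075, 0.997, 0.0]
contact_force: [-0.3, -0.5, -0.7]
grip_width: 0.759
grip_force: 0.0
```

```bash
python3 look.py tube_rack .5713 -.087 .14 .028 180
```

```text
0.9 [283, 197, 355, 358] [ 0.5716 -0.0871  0.1371] 0.025
0.3 [137, 412, 191, 479] [ 0.9376 -0.0937 -0.3643] 0.959
dp [-0.08 -0.37  6.24] spin 0.7 yaw -171.4 tilt 0.07 pos [ 0.5703 -0.0836  0.0904] t 3.2 w 0.759
```

Call:
{"api": "servo_tool", "payload": {
  "dp": [
    [-0.1, -0.35, 3.2],
    [-0.1, -0.35, 6.2],
    [-0.1, -0.35, 6.2],
    [-0.1, -0.35, 6.2],
    [-0.1, -0.35, 6.2]
  ],
  "spin": [0.5, 0.5, 0.5, 0.5, 0.5],
  "gripper": [6.5, 6.5, 6.5, 3.0, 3.0],
  "grip_force": 40
}}

```text
clock: 3.8
eef_pos: [0.5747, -0.0883, 0.0313]
eef_rot: [0.002, -0.07, 0.998, -0.0]
contact_force: [-1.9, 2.6, 7.7]
grip_width: 0.436
grip_force: 41.4
```

Call:
{"api": "servo_tool", "payload": {
  "dp": [
    [0, 0, 0],
    [0, 0, 0],
    [0, 0, -1],
    [0, 0, -5],
    [0, 0, -9]
  ],
  "spin": [0, 0, 0, 0, 0],
  "gripper": [3.0, 3.0, 3.0, 3.0, 3.0]
}}

```text
clock: 4.3
eef_pos: [0.5709, -0.0882, 0.1176]
eef_rot: [-0.002, -0.07, 0.998, 0.0]
contact_force: [-0.1, -1.2, -0.7]
grip_width: 0.434
grip_force: 40.8
```

```bash
python3 - <<'E'
from bench import robot
from h import *
mv(robot.get_obs(),[.599,.246,.13],160.3)
E
```

```text
dp [-7.43 32.71 -1.24] spin 27.7 yaw -172.0 tilt 0.24 pos [ 0.5709 -0.0882  0.1176] t 4.3 w 0.434
```

Call:
{"api": "servo_tool", "payload": {
  "dp": [
    [-7.4, 32.7, -1.5],
    [-7.4, 32.7, -1.5],
    [-7.4, 32.7, -1.5],
    [-7.4, 32.7, -1.5],
    [-7.4, 32.7, -1.5]
  ],
  "spin": [27.7, 27.7, 27.7, 27.7, 27.7],
  "gripper": [3.0, 3.0, 3.0, 3.0, 3.0]
}}

```text
clock: 4.8
eef_pos: [0.5925, 0.1515, 0.1293]
eef_rot: [0.0, 0.172, 0.985, -0.0]
contact_force: [1.0, -1.0, -1.9]
grip_width: 0.436
grip_force: 40.9
```

```bash
python3 - <<'E'
from bench import robot
from h import *
mv(robot.get_obs(),[.599,.246,.13],160.3)
E
```

```text
dp [ 2.59  9.11 -0.08] spin -0.1 yaw 160.2 tilt 0.06 pos [0.5925 0.1515 0.1293] t 4.8 w 0.436
```

Call:
{"api": "servo_tool", "payload": {
  "dp": [
    [2.3, 8.2, 0],
    [2.3, 8.2, 0],
    [2.3, 8.2, 0],
    [2.3, 8.2, 0],
    [2.3, 8.2, 0]
  ],
  "spin": [0, 0, 0, 0, 0],
  "gripper": [3.0, 3.0, 3.0, 3.0, 3.0]
}}

```text
clock: 5.3
eef_pos: [0.5985, 0.234, 0.1287]
eef_rot: [-0.0, 0.171, 0.985, -0.001]
contact_force: [-0.7, 0.3, -1.9]
grip_width: 0.435
grip_force: 41.0
```

```bash
cat > bays.py <<'E'
import sys
from bench import robot,optics,spotter
from h import *
# usage: bays.py x y z yaw [pic] : fit the bays in the wrist picture, then show the move to x y z yaw
o=robot.get_obs(); im=snap(o,optics); M["b"]=[box(.1,.1,.029,.029)]
for b,x,y in (("pot_bay",.468,.185),("bottle_bay",.5035,.28),("rack_bay",.5985,.246),("carton_bay",.5645,.150)):
    for r in spotter.regions_of("wrist",b)[:1]:
        if r["conf"]<.4: continue
        p,f=fit("b",[(r["region"],im,None)],[x,y],[-.34]); print(b,round(r["conf"],2),r["rect"],p.round(4),round(f,3))
if len(sys.argv)>5:
    g=im["pixels"][:,:,::-1].copy(); M["t"]=[box(.216,.216,.03,.03)]
    cs,_=cv2.findContours(mask(M["t"],(.534,.2155,-.345),im).astype(np.uint8),0,1); cv2.drawContours(g,cs,-1,(0,255,255),1); cv2.imwrite("pics/"+sys.argv[5],g)
mv(robot.get_obs(),list(map(float,sys.argv[1:4])),float(sys.argv[4]))
E
python3 bays.py .599 .246 .13 160.3 w2.png
```

```text
pot_bay 0.88 [103.0, 1.7, 261.7, 167.3] [ 0.467   0.1835 -0.346 ] 0.007
bottle_bay 0.76 [258.1, 4.8, 417.9, 164.2] [ 0.5012  0.2791 -0.3446] 0.002
rack_bay 0.66 [266.4, 163.0, 410.4, 295.3] [ 0.5957  0.2456 -0.3444] 0.822
carton_bay 0.74 [120.2, 164.2, 269.1, 297.9] [ 0.5626  0.1488 -0.3483] 0.01
dp [ 0.38  1.15 -0.12] spin -0.1 yaw 160.2 tilt 0.01 pos [0.5987 0.2339 0.1288] t 5.55 w 0.435
```

View pics/w2.png

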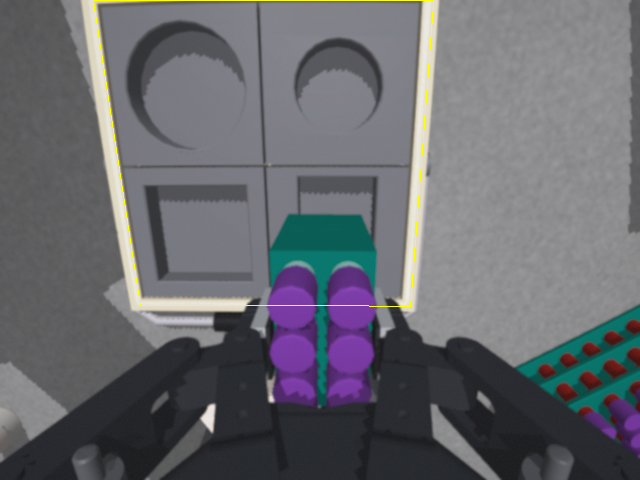

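Call:
{"api": "servo_tool", "payload": {
  "dp": [
    [0.4, 1.2, 0],
    [0.4, 1.2, 1.5],
    [0.4, 1.2, 3],
    [0.4, 1.2, 4.5],
    [0.4, 1.2, 4.5]
  ],
  "spin": [0, 0, 0, 0, 0],
  "gripper": [3.0, 3.0, 3.0, 3.0, 3.0]
}}

```text
clock: 6.05
eef_pos: [0.5957, 0.2468, 0.0784]
eef_rot: [-0.004, 0.171, 0.985, -0.002]
contact_force: [-1.1, -0.3, -1.8]
grip_width: 0.433
grip_force: 41.0
```

```bash
python3 bays.py .598 .2457 .0405 160.3 w3.png
```

```text
pot_bay 0.93 [27.5, 0.0, 229.1, 185.5] [ 0.4669  0.1833 -0.3382] 0.011
bottle_bay 0.7 [221.1, 0.3, 422.6, 184.5] [ 0.5011  0.2789 -0.3452] 0.001
rack_bay 0.89 [233.2, 180.9, 412.1, 304.3] [ 0.5953  0.2453 -0.3433] 1.309
carton_bay 0.84 [62.6, 183.8, 242.4, 338.1] [ 0.5619  0.1491 -0.3384] 0.02
dp [ 0.06 -0.25  4.4 ] spin -0.0 yaw 160.3 tilt 0.09 pos [0.5994 0.2478 0.0845] t 6.3 w 0.437
```

View pics/w3.png

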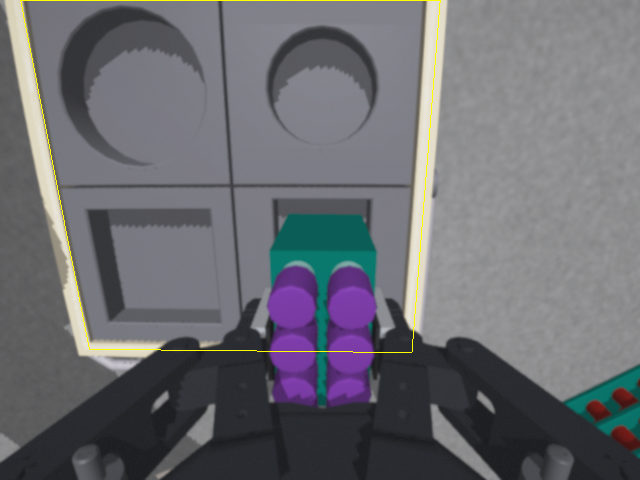

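Call:
{"api": "servo_tool", "payload": {
  "dp": [
    [0, -0.2, 1.5],
    [0, -0.2, 3.0],
    [0, -0.2, 4.0],
    [0, -0.2, 4.4],
    [0, -0.2, 4.4]
  ],
  "spin": [0, 0, 0, 0, 0],
  "gripper": [3.0, 3.0, 3.0, 3.0, 3.0]
}}

```text
clock: 6.8
eef_pos: [0.5972, 0.2461, 0.04]
eef_rot: [-0.001, 0.171, 0.985, -0.0]
contact_force: [-2.5, -0.0, 3.8]
grip_width: 0.437
grip_force: 42.3
```

Call:
{"api": "servo_tool", "payload": {
  "dp": [
    [0, 0, 0],
    [0, 0, 0],
    [0, 0, -1],
    [0, 0, -5],
    [0, 0, -10]
  ],
  "spin": [0, 0, 0, 0, 0],
  "gripper": [5.5, 5.5, 5.5, 5.5, 5.5]
}}

```text
clock: 7.3
eef_pos: [0.5959, 0.2451, 0.1373]
eef_rot: [-0.003, 0.171, 0.985, -0.002]
contact_force: [1.5, -0.3, -0.2]
grip_width: 0.645
grip_force: 0.0
```

```bash
python3 - <<'E'
from bench import robot
from h import *
o=robot.get_obs()
mv(o,[.569,-.200,.2],35+180);mv(o,[.569,-.200,.2],35+90)
E
```

```text
dp [-12.44 -42.84  -6.16] spin -54.7 yaw 160.3 tilt 0.41 pos [0.5959 0.2451 0.1373] t 7.3 w 0.645
dp [-12.44 -42.84  -6.16] spin 35.3 yaw 160.3 tilt 0.41 pos [0.5959 0.2451 0.1373] t 7.3 w 0.645
```

Call:
{"api": "servo_tool", "payload": {
  "dp": [
    [-12.4, -42.8, -6],
    [-12.4, -42.8, -6],
    [-12.4, -42.8, -6],
    [-12.4, -42.8, -6],
    [-12.4, -42.8, -6]
  ],
  "spin": [35, 35, 35, 35, 35],
  "gripper": [8.3, 8.3, 8.3, 8.3, 8.3]
}}

```text
clock: 7.8
eef_pos: [0.5828, -0.0033, 0.1742]
eef_rot: [0.001, 0.46, 0.888, 0.0]
contact_force: [0.8, -0.1, 0.0]
grip_width: 0.972
grip_force: 0.0
```

```bash
python3 - <<'E'
from bench import robot
from h import *
o=robot.get_obs()
mv(o,[.569,-.200,.2],35+90)
E
```

```text
dp [-15.29 -12.45  -2.58] spin 0.2 yaw 125.2 tilt 0.09 pos [ 0.5828 -0.0033  0.1742] t 7.8 w 0.972
```

Call:
{"api": "servo_tool", "payload": {
  "dp": [
    [-14.4, -11.7, -2.6],
    [-14.4, -11.7, -2.6],
    [-14.4, -11.7, -2.6],
    [-14.4, -11.7, -2.6],
    [-14.4, -11.7, -2.6]
  ],
  "spin": [0, 0, 0, 0, 0],
  "gripper": [8.3, 8.3, 8.3, 8.3, 8.3]
}}

```text
clock: 8.3
eef_pos: [0.5704, -0.1921, 0.2004]
eef_rot: [0.002, 0.462, 0.887, -0.001]
contact_force: [1.2, 0.0, 0.5]
grip_width: 0.974
grip_force: 0.0
```

```bash
python3 look.py swab_carton .569 -.200 .61 .040 90 w4.png; python3 -c "
from bench import robot
from h import *
mv(robot.get_obs(),[.569,-.2,.2],125)"
```

```text
0.66 [276, 191, 347, 276] [ 0.568  -0.2012  0.631 ] 0.005
dp [-0.55 -0.72 16.04] spin -1.2 yaw 124.9 tilt 0.22 pos [ 0.5704 -0.1921  0.2004] t 8.3 w 0.974
dp [-0.93 -0.84 -0.05] spin 0.2 yaw 125.2 tilt 0.05 pos [ 0.5705 -0.1876  0.1995] t 8.4 w 0.972
```

View pics/w4.png

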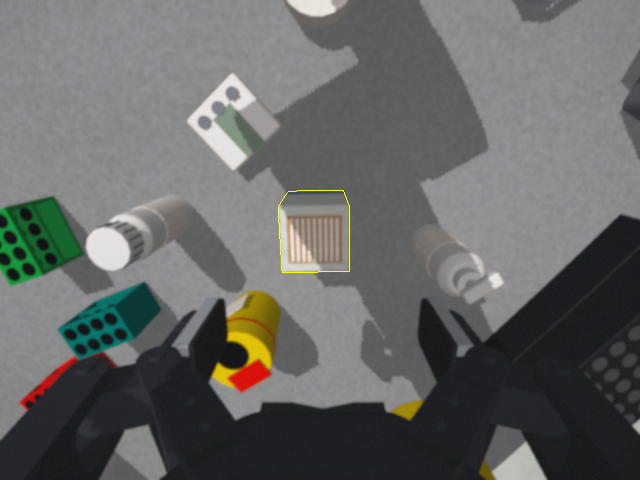

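Call:
{"api": "servo_tool", "payload": {
  "dp": [
    [-1, -1, 3],
    [-1, -1, 6],
    [-1, -1, 9],
    [-1, -1, 10],
    [-1, -1, 10]
  ],
  "spin": [-1, -1, -1, -1, -1],
  "gripper": [8.3, 8.3, 8.3, 8.3, 8.3]
}}

```text
clock: 8.9
eef_pos: [0.5668, -0.1984, 0.0968]
eef_rot: [-0.002, 0.451, 0.893, 0.0]
contact_force: [-0.6, -0.6, 0.9]
grip_width: 0.97
grip_force: 0.0
```

```bash
python3 look.py swab_carton .568 -.201 .63 .040 90; python3 -c "
from bench import robot
from h import *
mv(robot.get_obs(),[.568,-.201,.04],126)"
```

```text
0.71 [269, 212, 378, 343] [ 0.5683 -0.2017  0.6246] 0.002
dp [-0.38 -0.06  5.68] spin 0.6 yaw 126.4 tilt 0.28 pos [ 0.5668 -0.1984  0.0968] t 8.9 w 0.97
dp [-0.02 -0.15  6.03] spin 0.4 yaw 126.4 tilt 0.09 pos [ 0.569  -0.1999  0.1004] t 9.0 w 0.966
```

Call:
{"api": "servo_tool", "payload": {
  "dp": [
    [-0.1, -0.1, 3],
    [-0.1, -0.1, 6],
    [-0.1, -0.1, 6],
    [-0.1, -0.1, 6],
    [-0.1, -0.1, 6]
  ],
  "spin": [0.5, 0.5, 0.5, 0.5, 0.5],
  "gripper": [8.3, 8.3, 4.8, 4.8, 4.8],
  "grip_force": 35
}}

```text
clock: 9.5
eef_pos: [0.5698, -0.2026, 0.0419]
eef_rot: [0.002, 0.455, 0.89, 0.0]
contact_force: [-0.3, 0.4, -1.1]
grip_width: 0.653
grip_force: 40.4
```

Call:
{"api": "servo_tool", "payload": {
  "dp": [
    [0, 0, 0],
    [0, 0, 0],
    [0, 0, -1],
    [0, 0, -5],
    [0, 0, -9]
  ],
  "spin": [0, 0, 0, 0, 0],
  "gripper": [4.8, 4.8, 4.8, 4.8, 4.8]
}}

```text
clock: 10.0
eef_pos: [0.5667, -0.2013, 0.1291]
eef_rot: [-0.002, 0.456, 0.89, -0.0]
contact_force: [0.8, 0.1, -0.8]
grip_width: 0.651
grip_force: 40.4
```

```bash
python3 - <<'E'
from bench import robot
from h import *
mv(robot.get_obs(),[.563,.1495,.135],160.4)
E
```

```text
dp [28.67 20.22 -0.54] spin -34.6 yaw 125.8 tilt 0.2 pos [ 0.5667 -0.2013  0.1291] t 10.0 w 0.651
```

Call:
{"api": "servo_tool", "payload": {
  "dp": [
    [28.7, 20.2, -1],
    [28.7, 20.2, -1],
    [28.7, 20.2, -1],
    [28.7, 20.2, -1],
    [28.7, 20.2, -1]
  ],
  "spin": [-34.6, -34.6, -34.6, -34.6, -34.6],
  "gripper": [4.8, 4.8, 4.8, 4.8, 4.8]
}}

```text
clock: 10.5
eef_pos: [0.565, 0.0498, 0.1374]
eef_rot: [0.001, 0.169, 0.986, 0.0]
contact_force: [0.4, 0.5, -1.1]
grip_width: 0.652
grip_force: 40.5
```

```bash
python3 - <<'E'
from bench import robot
from h import *
mv(robot.get_obs(),[.563,.1495,.135],160.4)
E
```

```text
dp [3.51 9.33 0.24] spin 0.1 yaw 160.5 tilt 0.09 pos [0.565  0.0498 0.1374] t 10.5 w 0.652
```

Call:
{"api": "servo_tool", "payload": {
  "dp": [
    [3.5, 9.3, 0.2],
    [3.5, 9.3, 0.2],
    [3.5, 9.3, 0.2],
    [3.5, 9.3, 0.2],
    [3.5, 9.3, 0.2]
  ],
  "spin": [0, 0, 0, 0, 0],
  "gripper": [4.8, 4.8, 4.8, 4.8, 4.8]
}}

```text
clock: 11.0
eef_pos: [0.5635, 0.1465, 0.1346]
eef_rot: [0.0, 0.17, 0.985, -0.0]
contact_force: [-0.0, -0.0, -1.6]
grip_width: 0.653
grip_force: 40.5
```

```bash
python3 bays.py .563 .1495 .051 160.4
```

```text
pot_bay 0.83 [248.4, 11.0, 401.8, 170.3] [ 0.4671  0.183  -0.3459] 0.003
bottle_bay 0.62 [395.3, 12.7, 557.1, 167.3] [ 0.5011  0.2787 -0.3385] 0.006
rack_bay 0.82 [391.8, 170.2, 535.9, 296.9] [ 0.5956  0.2439 -0.3437] 1.447
carton_bay 0.86 [255.4, 167.9, 393.7, 250.0] [ 0.5606  0.1498 -0.3399] 1.138
dp [0.17 0.31 8.32] spin -0.1 yaw 160.3 tilt 0.01 pos [0.5635 0.146  0.1342] t 11.25 w 0.651
```

Call:
{"api": "servo_tool", "payload": {
  "dp": [
    [0.2, 0.3, 1.5],
    [0.2, 0.3, 3],
    [0.2, 0.3, 4.5],
    [0.2, 0.3, 5.5],
    [0.2, 0.3, 5.5]
  ],
  "spin": [0, 0, 0, 0, 0],
  "gripper": [4.8, 4.8, 4.8, 4.8, 4.8]
}}

```text
clock: 11.75
eef_pos: [0.56, 0.1505, 0.0756]
eef_rot: [-0.003, 0.17, 0.985, -0.001]
contact_force: [0.2, 0.8, -1.1]
grip_width: 0.65
grip_force: 40.5
```

```bash
python3 bays.py .563 .1495 .050 160.4 w5.png
```

```text
pot_bay 0.84 [222.5, 0.1, 419.9, 191.2] [ 0.4669  0.1831 -0.3477] 0.002
bottle_bay 0.72 [411.6, 2.0, 623.8, 191.0] [ 0.5015  0.279  -0.3531] 0.018
rack_bay 0.7 [405.8, 188.1, 587.8, 346.4] [ 0.5956  0.2439 -0.354 ] 1.685
carton_bay 0.62 [231.6, 183.9, 410.9, 274.1] [ 0.5608  0.1496 -0.3308] 2.07
dp [-0.03 -0.15  3.01] spin 0.0 yaw 160.4 tilt 0.11 pos [0.5632 0.151  0.0801] t 12.0 w 0.653
```

View pics/w5.png

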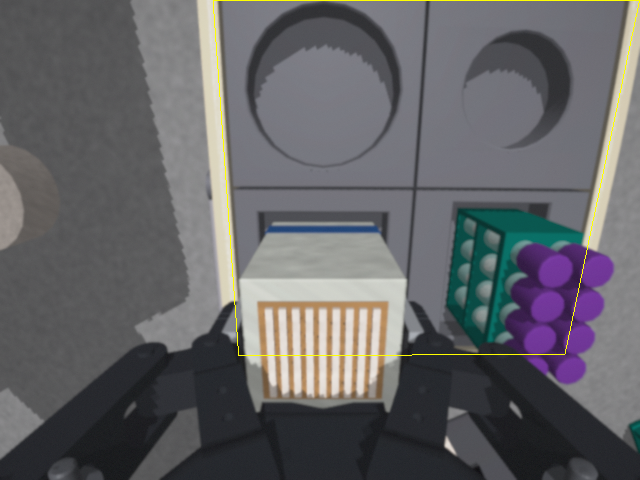

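Call:
{"api": "servo_tool", "payload": {
  "dp": [
    [0, -0.1, 1],
    [0, -0.1, 2],
    [0, -0.1, 2.7],
    [0, -0.1, 3.1],
    [0, -0.1, 3.1]
  ],
  "spin": [0, 0, 0, 0, 0],
  "gripper": [4.8, 4.8, 4.8, 4.8, 4.8]
}}

```text
clock: 12.5
eef_pos: [0.5615, 0.1499, 0.0496]
eef_rot: [-0.0, 0.17, 0.985, -0.0]
contact_force: [-3.4, -0.2, 8.0]
grip_width: 0.651
grip_force: 41.5
```

Call:
{"api": "servo_tool", "payload": {
  "dp": [
    [0, 0, 0],
    [0, 0, 0],
    [0, 0, -2],
    [0, 0, -6],
    [0, 0, -11]
  ],
  "spin": [0, 0, 0, 0, 0],
  "gripper": [7.2, 7.2, 7.2, 7.2, 7.2]
}}

```text
clock: 13.0
eef_pos: [0.5599, 0.1495, 0.1556]
eef_rot: [-0.003, 0.17, 0.985, -0.001]
contact_force: [0.8, -0.6, 0.5]
grip_width: 0.842
grip_force: 0.0
```

```bash
python3 - <<'E'
from bench import robot
from h import *
o=robot.get_obs()
mv(o,[.681,-.154,.2],200)
E
```

```text
dp [-21.56 -24.55  -4.49] spin -39.6 yaw 160.4 tilt 0.39 pos [0.5599 0.1495 0.1556] t 13.0 w 0.842
```

Call:
{"api": "servo_tool", "payload": {
  "dp": [
    [-21.6, -24.6, -4.5],
    [-21.6, -24.6, -4.5],
    [-21.6, -24.6, -4.5],
    [-21.6, -24.6, -4.5],
    [-21.6, -24.6, -4.5]
  ],
  "spin": [-39.6, -39.6, -39.6, -39.6, -39.6],
  "gripper": [7, 7, 7, 7, 7]
}}

```text
clock: 13.5
eef_pos: [0.6521, -0.0767, 0.1911]
eef_rot: [0.0, -0.176, 0.984, 0.0]
contact_force: [-0.1, 0.6, 0.6]
grip_width: 0.82
grip_force: 0.0
```

```bash
python3 - <<'E'
from bench import robot
from h import *
o=robot.get_obs()
mv(o,[.681,-.154,.2],200)
E
```

```text
dp [-0.02 -8.25 -0.89] spin 0.3 yaw -159.7 tilt 0.01 pos [ 0.6521 -0.0767  0.1911] t 13.5 w 0.82
```

Call:
{"api": "servo_tool", "payload": {
  "dp": [
    [0, -8.2, -0.5],
    [0, -8.2, -0.5],
    [0, -8.2, -0.5],
    [0, -8.2, -0.5],
    [0, -8.2, -0.5]
  ],
  "spin": [0, 0, 0, 0, 0],
  "gripper": [7, 7, 7, 7, 7]
}}

```text
clock: 14.0
eef_pos: [0.6794, -0.1508, 0.196]
eef_rot: [-0.0, -0.174, 0.985, 0.0]
contact_force: [-0.2, 0.3, -0.1]
grip_width: 0.821
grip_force: 0.0
```

```bash
python3 look.py pump_bottle .681 -.154 1.0 .057 143 w6.png; python3 -c "
from bench import robot
from h import *
mv(robot.get_obs(),[.681,-.154,.2],200)"
```

```text
0.68 [294, 196, 345, 271] [ 0.6798 -0.1555  1.1985] 0.017
dp [ 0.12 -0.46 13.9 ] spin -11.6 yaw -159.9 tilt 0.07 pos [ 0.6794 -0.1508  0.196 ] t 14.0 w 0.821
dp [-0.02 -0.4  -0.34] spin 0.1 yaw -159.9 tilt 0.02 pos [ 0.6795 -0.1503  0.1966] t 14.1 w 0.82
```

View pics/w6.png

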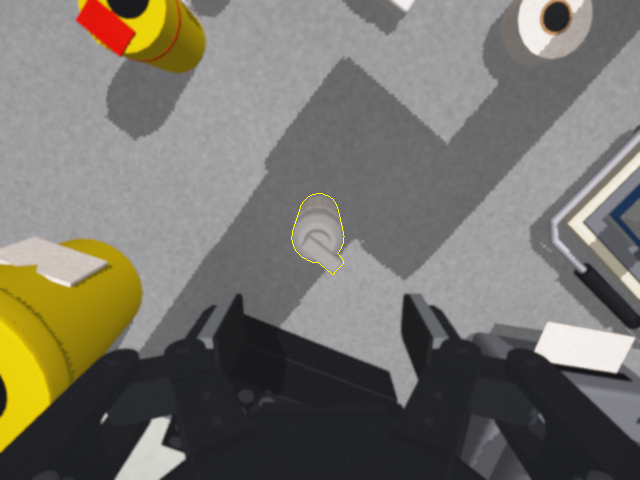

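Call:
{"api": "servo_tool", "payload": {
  "dp": [
    [0.1, -0.5, 3],
    [0.1, -0.5, 6],
    [0.1, -0.5, 8],
    [0.1, -0.5, 8],
    [0.1, -0.5, 8]
  ],
  "spin": [0, 0, 0, 0, 0],
  "gripper": [7, 7, 7, 7, 7]
}}

```text
clock: 14.6
eef_pos: [0.6801, -0.1558, 0.1167]
eef_rot: [-0.0, -0.174, 0.985, 0.0]
contact_force: [0.1, -0.5, 1.0]
grip_width: 0.817
grip_force: 0.0
```

```bash
python3 look.py pump_bottle .680 -.155 1.2 .057 131; python3 -c "
from bench import robot
from h import *
mv(robot.get_obs(),[.680,-.1555,.057],200)"
```

```text
0.81 [288, 211, 362, 338] [ 0.6801 -0.1555  1.1372] 0.015
dp [-0.01  0.02  5.97] spin 3.9 yaw -159.9 tilt 0.04 pos [ 0.6801 -0.1558  0.1167] t 14.6 w 0.817
dp [0.12 0.18 6.19] spin 0.1 yaw -159.9 tilt 0.21 pos [ 0.6815 -0.1567  0.1189] t 14.7 w 0.82
```

Call:
{"api": "servo_tool", "payload": {
  "dp": [
    [0.1, 0.1, 3],
    [0.1, 0.1, 6.1],
    [0.1, 0.1, 6.1],
    [0.1, 0.1, 6.1],
    [0.1, 0.1, 6.1]
  ],
  "spin": [0, 0, 0, 0, 0],
  "gripper": [7, 7, 7, 3, 3],
  "grip_force": 35
}}

```text
clock: 15.2
eef_pos: [0.681, -0.157, 0.0587]
eef_rot: [0.002, -0.174, 0.985, -0.001]
contact_force: [0.0, -0.2, 0.9]
grip_width: 0.492
grip_force: 0.2
```

Call:
{"api": "servo_tool", "payload": {
  "dp": [
    [0, 0, 0],
    [0, 0, 0],
    [0, 0, 0],
    [0, 0, -4],
    [0, 0, -9]
  ],
  "spin": [0, 0, 0, 0, 0],
  "gripper": [3, 3, 3, 3, 3]
}}

```text
clock: 15.7
eef_pos: [0.6764, -0.1556, 0.1417]
eef_rot: [-0.004, -0.174, 0.985, 0.002]
contact_force: [0.7, 0.5, -0.8]
grip_width: 0.463
grip_force: 35.7
```

```bash
python3 - <<'E'
from bench import robot
from h import *
o=robot.get_obs()
mv(o,[.45,.10,.19],180)
mv(o,[.502,.279,.19],160)
E
```

```text
dp [12.57 31.79 -4.56] spin 20.0 yaw -160.0 tilt 0.52 pos [ 0.6764 -0.1556  0.1417] t 15.7 w 0.463
dp [ 1.56 46.83 -4.56] spin 40.0 yaw -160.0 tilt 0.52 pos [ 0.6764 -0.1556  0.1417] t 15.7 w 0.463
```

Call:
{"api": "servo_tool", "payload": {
  "dp": [
    [1.6, 46.8, -5],
    [1.6, 46.8, -5],
    [1.6, 46.8, -5],
    [1.6, 46.8, -5],
    [1.6, 46.8, -5]
  ],
  "spin": [40, 40, 40, 40, 40],
  "gripper": [3, 3, 3, 3, 3]
}}

```text
clock: 16.2
eef_pos: [0.5855, 0.0751, 0.1722]
eef_rot: [0.0, 0.176, 0.984, 0.0]
contact_force: [1.1, 0.0, -2.3]
grip_width: 0.458
grip_force: 35.7
```

```bash
python3 - <<'E'
from bench import robot
from h import *
o=robot.get_obs()
mv(o,[.502,.279,.19],160)
E
```

```text
dp [14.9  16.23 -1.78] spin -0.3 yaw 159.7 tilt 0.03 pos [0.5855 0.0751 0.1722] t 16.2 w 0.458
```

Call:
{"api": "servo_tool", "payload": {
  "dp": [
    [14.9, 16.2, -1.8],
    [14.9, 16.2, -1.8],
    [14.9, 16.2, -1.8],
    [14.9, 16.2, -1.8],
    [14.9, 16.2, -1.8]
  ],
  "spin": [0, 0, 0, 0, 0],
  "gripper": [3, 3, 3, 3, 3]
}}

```text
clock: 16.7
eef_pos: [0.4997, 0.2807, 0.1907]
eef_rot: [-0.0, 0.172, 0.985, 0.001]
contact_force: [0.7, -0.5, -1.0]
grip_width: 0.457
grip_force: 35.7
```

```bash
python3 bays.py .502 .279 .069 160 ;python3 -c "
from bench import robot
from h import *
mv(robot.get_obs(),[.502,.279,.069],160)"
```

```text
pot_bay 0.95 [153.0, 168.5, 268.5, 277.7] [ 0.4673  0.1836 -0.3514] 0.01
bottle_bay 0.74 [264.8, 169.1, 381.0, 274.1] [ 0.5001  0.2796 -0.3406] 0.251
rack_bay 0.71 [271.2, 273.1, 374.3, 290.8] [ 0.5967  0.2451 -0.3451] 28.844
carton_bay 0.8 [161.9, 272.4, 271.2, 313.2] [ 0.5601  0.1491 -0.3397] 3.594
dp [ 0.1   0.27 12.08] spin -0.0 yaw 160.0 tilt 0.05 pos [0.502  0.2763 0.1898] t 16.95 w 0.457
dp [ 0.1   0.27 12.08] spin -0.0 yaw 160.0 tilt 0.05 pos [0.502  0.2763 0.1898] t 16.95 w 0.457
```

Call:
{"api": "servo_tool", "payload": {
  "dp": [
    [0.1, 0.3, 2.5],
    [0.1, 0.3, 5],
    [0.1, 0.3, 7.5],
    [0.1, 0.3, 9],
    [0.1, 0.3, 9]
  ],
  "spin": [0, 0, 0, 0, 0],
  "gripper": [3, 3, 3, 3, 3]
}}

```text
clock: 17.45
eef_pos: [0.5002, 0.2779, 0.0965]
eef_rot: [-0.003, 0.175, 0.985, -0.002]
contact_force: [-0.8, 0.3, -0.8]
grip_width: 0.458
grip_force: 35.7
```

```bash
python3 bays.py .502 .279 .0675 160 w7.png
```

```text
pot_bay 0.66 [84.6, 179.1, 250.1, 328.8] [ 0.4662  0.1831 -0.3551] 0.023
bottle_bay 0.58 [245.2, 178.8, 407.7, 299.3] [ 0.4994  0.2798 -0.339 ] 0.59
rack_bay 0.76 [261.9, 358.5, 384.2, 402.3] [ 0.7598  0.166  -2.2067] 0.902
carton_bay 0.74 [111.0, 324.6, 233.1, 369.2] [ 0.5567  0.1349 -0.3208] 4.845
dp [ 0.08 -0.18  3.44] spin -0.0 yaw 160.0 tilt 0.2 pos [0.5032 0.2803 0.1019] t 17.7 w 0.456
```

View pics/w7.png

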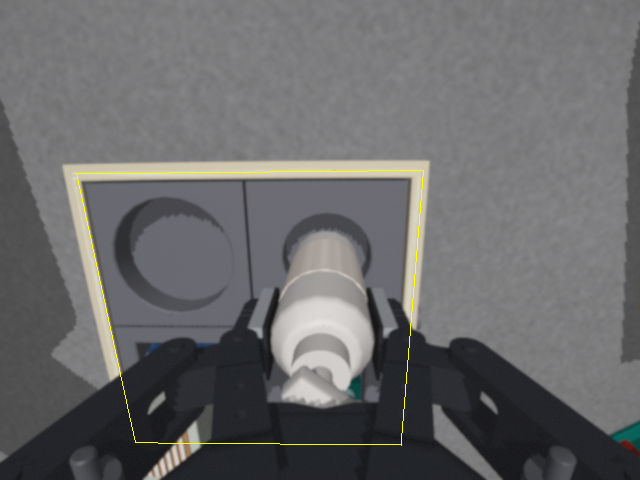

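Call:
{"api": "servo_tool", "payload": {
  "dp": [
    [0.2, -0.2, 1],
    [0.2, -0.2, 2.2],
    [0.2, -0.2, 3.0],
    [0.2, -0.2, 3.5],
    [0.2, -0.2, 3.5]
  ],
  "spin": [0, 0, 0, 0, 0],
  "gripper": [3, 3, 3, 3, 3]
}}

```text
clock: 18.2
eef_pos: [0.4993, 0.2792, 0.0675]
eef_rot: [0.001, 0.173, 0.985, 0.001]
contact_force: [-3.9, -0.6, 10.5]
grip_width: 0.455
grip_force: 34.4
```

Call:
{"api": "servo_tool", "payload": {
  "dp": [
    [0, 0, 0],
    [0, 0, 0],
    [0, 0, -2],
    [0, 0, -6],
    [0, 0, -11]
  ],
  "spin": [0, 0, 0, 0, 0],
  "gripper": [6, 6, 6, 6, 6]
}}

```text
clock: 18.7
eef_pos: [0.4971, 0.2779, 0.1721]
eef_rot: [-0.003, 0.174, 0.985, -0.002]
contact_force: [1.0, 0.2, 0.2]
grip_width: 0.697
grip_force: 0.0
```

```bash
python3 - <<'E'
from bench import robot
from h import *
o=robot.get_obs()
mv(o,[.5755,-.328,.22],160)
mv(o,[.5755,-.328,.22],125)
E
```

```text
dp [-28.06 -54.28  -4.67] spin -0.0 yaw 160.0 tilt 0.43 pos [0.4971 0.2779 0.1721] t 18.7 w 0.697
dp [-28.06 -54.28  -4.67] spin 35.0 yaw 160.0 tilt 0.43 pos [0.4971 0.2779 0.1721] t 18.7 w 0.697
```

Call:
{"api": "servo_tool", "payload": {
  "dp": [
    [-28, -54.3, -5],
    [-28, -54.3, -5],
    [-28, -54.3, -5],
    [-28, -54.3, -5],
    [-28, -54.3, -5]
  ],
  "spin": [0, 0, 0, 0, 0],
  "gripper": [8.3, 8.3, 8.3, 8.3, 8.3]
}}

```text
clock: 19.2
eef_pos: [0.5307, 0.0299, 0.1947]
eef_rot: [-0.0, 0.173, 0.985, -0.0]
contact_force: [1.3, 0.5, -0.0]
grip_width: 0.973
grip_force: 0.0
```

Call:
{"api": "servo_tool", "payload": {
  "dp": [
    [-16.5, -32, -3],
    [-16.5, -32, -3],
    [-16.5, -32, -3],
    [-16.5, -32, -3],
    [-16.5, -32, -3]
  ],
  "spin": [0, 0, 0, 0, 0],
  "gripper": [8.3, 8.3, 8.3, 8.3, 8.3]
}}

```text
clock: 19.7
eef_pos: [0.5622, -0.2175, 0.2153]
eef_rot: [-0.0, 0.174, 0.985, 0.0]
contact_force: [1.1, 0.0, 0.4]
grip_width: 0.974
grip_force: 0.0
```

```bash
python3 - <<'E'
from bench import robot
from h import *
o=robot.get_obs()
mv(o,[.5755,-.328,.21],160)
E
```

```text
dp [-5.03 -9.93  0.52] spin -0.0 yaw 160.0 tilt 0.04 pos [ 0.5622 -0.2175  0.2153] t 19.7 w 0.974
```

Call:
{"api": "servo_tool", "payload": {
  "dp": [
    [-5, -9.9, 0.5],
    [-5, -9.9, 0.5],
    [-5, -9.9, 0.5],
    [-5, -9.9, 0.5],
    [-5, -9.9, 0.5]
  ],
  "spin": [0, 0, 0, 0, 0],
  "gripper": [8.3, 8.3, 8.3, 8.3, 8.3]
}}

```text
clock: 20.2
eef_pos: [0.5754, -0.3245, 0.2104]
eef_rot: [-0.001, 0.173, 0.985, 0.001]
contact_force: [-0.2, 0.2, 0.8]
grip_width: 0.974
grip_force: 0.0
```

```bash
python3 look.py sharps_pot .5755 -.328 0 .051 160 w8.png; python3 -c "
from bench import robot
from h import *
mv(robot.get_obs(),[.575,-.328,.051],160)"
```

```text
0.84 [280, 185, 352, 270] [ 0.5743 -0.3299  0.1775] 0.019
dp [-0.1  -0.56 15.94] spin -10.1 yaw 160.0 tilt 0.11 pos [ 0.5754 -0.3245  0.2104] t 20.2 w 0.974
dp [-0.07 -0.44 16.05] spin 0.1 yaw 160.1 tilt 0.03 pos [ 0.5758 -0.3237  0.2115] t 20.3 w 0.974
```

View pics/w8.png

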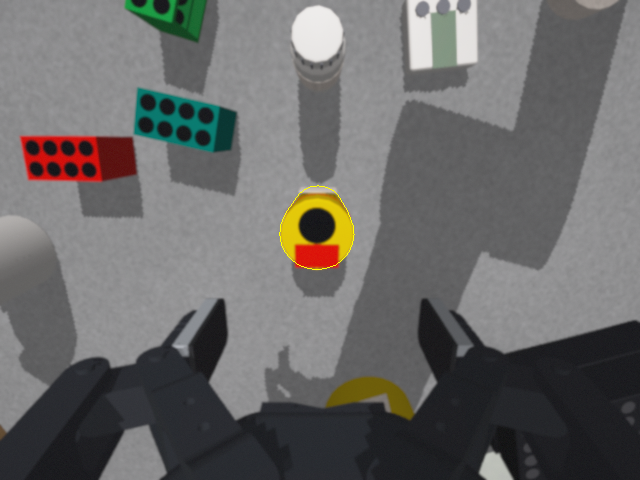

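Call:
{"api": "servo_tool", "payload": {
  "dp": [
    [-0.1, -0.6, 4],
    [-0.1, -0.6, 7],
    [-0.1, -0.6, 10],
    [-0.1, -0.6, 10],
    [-0.1, -0.6, 10]
  ],
  "spin": [0, 0, 0, 0, 0],
  "gripper": [8.5, 8.5, 8.5, 8.5, 8.5]
}}

```text
clock: 20.8
eef_pos: [0.5744, -0.3299, 0.1114]
eef_rot: [-0.0, 0.173, 0.985, 0.0]
contact_force: [-0.4, -0.5, 1.3]
grip_width: 0.99
grip_force: 0.0
```

```bash
python3 look.py sharps_pot .5745 -.329 0 .051 160; python3 -c "
from bench import robot
from h import *
mv(robot.get_obs(),[.5745,-.3292,.051],160)"
```

```text
0.81 [268, 203, 379, 332] [ 0.5745 -0.3301  0.1091] 0.015
0.36 [282, 0, 369, 71] [ 0.5538 -0.3267  0.5082] 3.365
dp [-0.02 -0.02  6.04] spin -6.1 yaw 160.1 tilt 0.06 pos [ 0.5744 -0.3299  0.1114] t 20.8 w 0.99
dp [0.24 0.19 6.31] spin 0.1 yaw 160.1 tilt 0.26 pos [ 0.5759 -0.3316  0.1142] t 20.9 w 0.997
```

Call:
{"api": "servo_tool", "payload": {
  "dp": [
    [0.2, 0.15, 3],
    [0.2, 0.15, 6.2],
    [0.2, 0.15, 6.2],
    [0.2, 0.15, 6.2],
    [0.2, 0.15, 6.2]
  ],
  "spin": [0, 0, 0, 0, 0],
  "gripper": [8.5, 8.5, 8.5, 5, 5],
  "grip_force": 35
}}

```text
clock: 21.4
eef_pos: [0.575, -0.3306, 0.0526]
eef_rot: [0.002, 0.174, 0.985, -0.001]
contact_force: [0.5, 3.6, 5.2]
grip_width: 0.691
grip_force: 37.6
```

Call:
{"api": "servo_tool", "payload": {
  "dp": [
    [0, 0, 0],
    [0, 0, 0],
    [0, 0, 0],
    [0, 0, -4],
    [0, 0, -8]
  ],
  "spin": [0, 0, 0, 0, 0],
  "gripper": [5, 5, 5, 5, 5]
}}

```text
clock: 21.9
eef_pos: [0.5716, -0.3285, 0.1279]
eef_rot: [-0.002, 0.174, 0.985, 0.001]
contact_force: [0.4, -0.5, -0.7]
grip_width: 0.688
grip_force: 38.2
```

```bash
python3 - <<'E'
from bench import robot
from h import *
o=robot.get_obs()
mv(o,[.467,.1835,.18],160.2)
E
```

```text
dp [27.37 44.54 -5.03] spin -0.2 yaw 160.0 tilt 0.28 pos [ 0.5716 -0.3285  0.1279] t 21.9 w 0.688
```

Call:
{"api": "servo_tool", "payload": {
  "dp": [
    [27.4, 44.5, -5],
    [27.4, 44.5, -5],
    [27.4, 44.5, -5],
    [27.4, 44.5, -5],
    [27.4, 44.5, -5]
  ],
  "spin": [0, 0, 0, 0, 0],
  "gripper": [5, 5, 5, 5, 5]
}}

```text
clock: 22.4
eef_pos: [0.5223, -0.0841, 0.1534]
eef_rot: [0.0, 0.174, 0.985, -0.0]
contact_force: [1.3, -0.2, -0.2]
grip_width: 0.692
grip_force: 38.4
```

Call:
{"api": "servo_tool", "payload": {
  "dp": [
    [14, 22.8, -2.5],
    [14, 22.8, -2.5],
    [14, 22.8, -2.5],
    [14, 22.8, -2.5],
    [14, 22.8, -2.5]
  ],
  "spin": [0, 0, 0, 0, 0],
  "gripper": [5, 5, 5, 5, 5]
}}

```text
clock: 22.9
eef_pos: [0.4724, 0.1599, 0.1768]
eef_rot: [0.001, 0.174, 0.985, 0.0]
contact_force: [1.6, -0.1, -1.2]
grip_width: 0.689
grip_force: 38.4
```

```bash
python3 - <<'E'
from bench import robot
from h import *
o=robot.get_obs()
mv(o,[.467,.1835,.16],160.2)
E
```

```text
dp [1.32 2.03 1.68] spin -0.2 yaw 160.0 tilt 0.07 pos [0.4724 0.1599 0.1768] t 22.9 w 0.689
```

Call:
{"api": "servo_tool", "payload": {
  "dp": [
    [1.3, 2, 0],
    [1.3, 2, 2],
    [1.3, 2, 4],
    [1.3, 2, 5],
    [1.3, 2, 5]
  ],
  "spin": [0, 0, 0, 0, 0],
  "gripper": [5, 5, 5, 5, 5]
}}

```text
clock: 23.4
eef_pos: [0.4662, 0.1809, 0.1243]
eef_rot: [-0.002, 0.174, 0.985, -0.001]
contact_force: [0.2, 0.1, -0.6]
grip_width: 0.693
grip_force: 38.4
```

```bash
python3 bays.py .467 .1835 .061 160.2 w9.png
```

```text
pot_bay 0.9 [254.3, 171.1, 397.8, 291.4] [ 0.4648  0.1838 -0.347 ] 0.791
bottle_bay 0.59 [392.7, 170.3, 546.1, 306.6] [ 0.4997  0.2782 -0.3577] 0.524
rack_bay 0.79 [383.8, 305.6, 519.9, 410.1] [ 0.5972  0.2448 -0.3668] 5.045
carton_bay 0.53 [368.4, 393.7, 384.8, 400.0] [ 0.7325 -0.066   1.46  ] 0.733
dp [0.24 0.14 6.64] spin -0.2 yaw 160.0 tilt 0.13 pos [0.4686 0.1813 0.1274] t 23.65 w 0.69
```

View pics/w9.png

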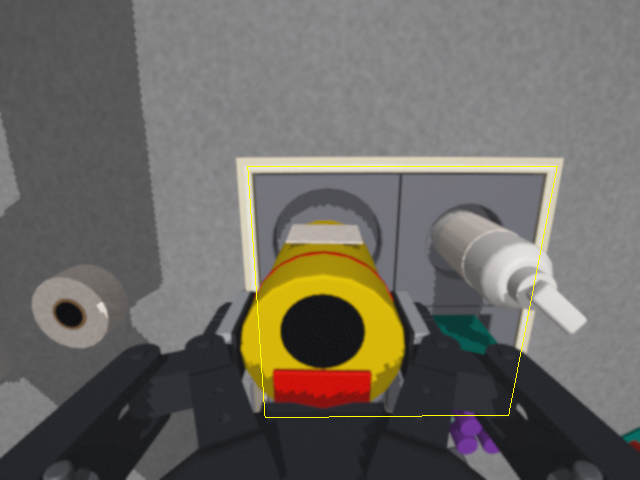

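Call:
{"api": "servo_tool", "payload": {
  "dp": [
    [0.3, 0.1, 1.5],
    [0.3, 0.1, 3],
    [0.3, 0.1, 4],
    [0.3, 0.1, 4.5],
    [0.3, 0.1, 4.5]
  ],
  "spin": [0, 0, 0, 0, 0],
  "gripper": [5, 5, 5, 5, 5]
}}

```text
clock: 24.15
eef_pos: [0.4643, 0.1831, 0.0798]
eef_rot: [-0.001, 0.174, 0.985, -0.0]
contact_force: [0.4, -0.4, -0.2]
grip_width: 0.696
grip_force: 38.4
```

```bash
python3 - <<'E'
from bench import robot
from h import *
o=robot.get_obs()
mv(o,[.4665,.1835,.061],160.2)
E
```

```text
dp [-0.2   0.11  1.88] spin -0.2 yaw 160.0 tilt 0.13 pos [0.4643 0.1831 0.0798] t 24.15 w 0.696
```

Call:
{"api": "servo_tool", "payload": {
  "dp": [
    [-0.1, 0, 0.8],
    [-0.1, 0, 1.5],
    [-0.1, 0, 2.0],
    [-0.1, 0, 2.2],
    [-0.1, 0, 2.2]
  ],
  "spin": [0, 0, 0, 0, 0],
  "gripper": [5, 5, 5, 5, 5]
}}

```text
clock: 24.65
eef_pos: [0.4667, 0.1833, 0.0614]
eef_rot: [0.001, 0.174, 0.985, 0.0]
contact_force: [-3.6, -0.0, 8.6]
grip_width: 0.692
grip_force: 38.7
```

Seated; release and retreat.

Call:
{"api": "servo_tool", "payload": {
  "dp": [
    [0, 0, 0],
    [0, 0, 0],
    [0, 0, -2],
    [0, 0, -6],
    [0, 0, -11]
  ],
  "spin": [0, 0, 0, 0, 0],
  "gripper": [7.8, 7.8, 7.8, 7.8, 7.8]
}}

```text
clock: 25.15
eef_pos: [0.464, 0.1825, 0.1671]
eef_rot: [-0.003, 0.174, 0.985, -0.001]
contact_force: [0.5, 0.1, 1.2]
grip_width: 0.915
grip_force: 0.0
```

Call:
{"api": "servo_tool", "payload": {
  "dp": [
    [0, -4, -4],
    [0, -9, -6],
    [0, -14, -6],
    [0, -19, -6],
    [0, -24, -6]
  ],
  "spin": [0, 0, 0, 0, 0],
  "gripper": [7.8, 7.8, 7.8, 7.8, 7.8]
}}

```text
clock: 25.65
eef_pos: [0.3867, -0.0354, 0.2294]
eef_rot: [0.001, 0.173, 0.985, -0.0]
contact_force: [1.2, -0.9, 0.4]
grip_width: 0.912
grip_force: 0.0
```

```bash
python3 - <<'E'
from bench import robot,optics,spotter
from h import *
import pickle
D=pickle.load(open("d0.pkl","rb"))
for c in("top","scene"):
    im=optics.camera(c); g=im["pixels"][:,:,::-1]
    a=g[160:310,110:260] if c=="top" else g[180:330,370:520]
    cv2.imwrite(f"pics/f_{c}.png",cv2.resize(a,None,fx=3.6,fy=3.6,interpolation=cv2.INTER_CUBIC))
    for n,p in {"sharps_pot":(.467,.184),"pump_bottle":(.502,.279),"tube_rack":(.597,.245),"swab_carton":(.563,.1495),"refill_bottle":(.4466,-.28),"empty_rack":(.45,-.407)}.items():
        for r in spotter.regions_of(c,n)[:3]:
            # seated things stand 9 mm up
            M["q"]=[q+[0,0,.009 if p[1]>0 else 0] for q in M[n]]
            y={"tube_rack":[-.34],"swab_carton":[-.34],"empty_rack":[1.0]}.get(n,[0,2])
            x,f=fit("q",[(r["region"],im,None)],p,y)
            if np.hypot(*(x[:2]-p))<.03: print(c,n,round(r["conf"],2),x.round(4),round(f,2))
i=np.hstack([cv2.imread("pics/f_top.png")[:,:400],cv2.imread("pics/f_scene.png")[:,:400]])
a,b=[cv2.resize(cv2.imread(f"pics/f_{c}.png"),(400,400)) for c in("top","scene")]
cv2.imwrite("pics/f.png",np.hstack([a,b]))
E
```

```text
top sharps_pot 0.76 [0.4682 0.1861 1.9157] 0.01
top pump_bottle 0.94 [0.5007 0.2825 0.3482] 0.01
top tube_rack 0.7 [ 0.5961  0.2482 -0.3423] 0.04
top swab_carton 0.59 [ 0.5618  0.1517 -0.351 ] 0.0
top refill_bottle 0.91 [ 0.4456 -0.2781  1.9747] 0.02
top empty_rack 0.73 [ 0.4499 -0.407   0.9487] 0.01
scene sharps_pot 0.92 [0.4622 0.1868 2.1871] 0.25
scene tube_rack 0.9 [ 0.5959  0.2467 -0.3422] 0.04
scene swab_carton 0.58 [ 0.5595  0.1519 -0.3418] 0.04
scene refill_bottle 0.57 [ 0.4454 -0.2821  0.0083] 0.06
scene empty_rack 0.84 [ 0.4554 -0.3969  0.4729] 1.6
scene empty_rack 0.61 [ 0.4498 -0.4086  0.9038] 0.03
```

View pics/f.png

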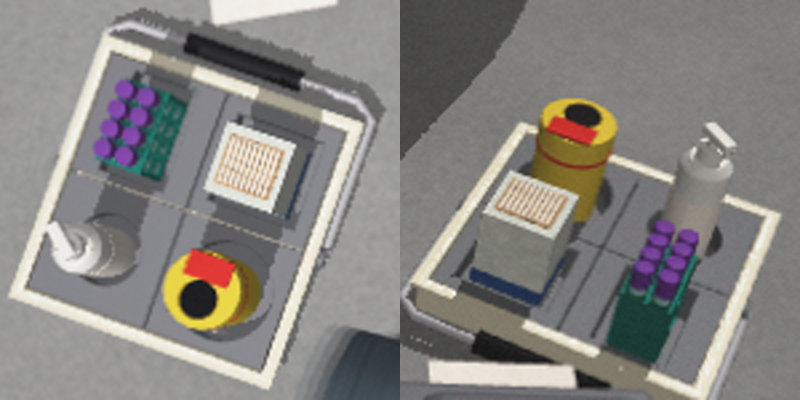

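The two views show all four things upright in their own compartments: tube rack at (135,130), carton (250,165), bottle (85,250) and pot (210,290) in the left half. Each is within about 6 mm of its bay's centre, and the empty rack and refill bottle have not moved.

```bash
python3 -c "
from bench import robot
print(robot.sign_off())"
```

```text
the job is handed in; nothing more can be done
None
```

The pot, pump bottle, tube rack and carton stand upright in their compartments, the empty rack and refill bottle are where they were, and the job is handed in; the hand-in returned no verdict.

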